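# Roll a round test bar into the V-block and up to its stop

## Robot

A 6-joint arm with a two-finger parallel gripper is mounted at the origin on the work surface. World frame = base frame: x ahead of the robot, y to its left, z up, the work surface at z = 0. Lengths are in m, angles in rad, forces in N, time in s.
With the tool pointing down it reaches from about 0.35 to 0.775 m from the base axis. Payload 5.5 kg.
Tool frame: the origin (TCP) lies on the centre line of the jaws, within the pads' length; the fingertips stand 11 mm ahead of it and the grasp point (between the pads) lies 8 mm behind it (env.tip_extent is the distance from the TCP to the fingertips, in m); z points along the fingers, y is the line along which they close (so a half turn about z gives the same grasp; the last joint's range is limited). The gripper opens to 85 mm and grips with 20 to 120 N. Pads are 22 mm wide; open, the fingers measure 114 mm over their backs; the gripper's body (76 mm by 85 mm) begins 54 mm behind the grasp point. The pads swing forward as they close: fully open they stand 13 mm farther back than shut.
Start: joints at [-1.29, 0.313, 0.046, 1.304, 0, 1.431], TCP at [0.235, -0.525, 0.242] pointing down, gripper open.
Joint ranges: [-2.76, 2.76], [-0.86, 1.69], [-1.03, 1.26], [-2.2, 2.34], [-1.47, 1.5], [-3.14, 3.14]. Speed limits (rad/s): [2.57, 2.57, 3.14, 3.14, 3.14, 3.14].

## Interface

Orientations are given as a unit quaternion [w, x, y, z].
In Python, from workcell import env gives the robot as it stands.
- The arm moves only by the shell command python3 -m jog 'ROWS' [FORCE]. ROWS is JSON, a list of rows, each a list of 5 numbers: the gripper's target within -1 to 1 (shut at 1, half-way at 0, fully open at -1), then the shift along the tool's x, y, z in m, then the turn about the tool's z in degrees. In form: [[fingers, tx, ty, tz, turn], ...]. A call has 1 to 5 rows; each row shifts and turns the commanded pose from where the row before left it, along the tool's axes as they then stand; what a row does not reach is not made up. A row lasts 1/12 s, in which the tool goes at most 41.7 mm and 7.16 degrees, less where a joint would pass 70% of its speed; a pose out of reach is approached as far as the arm can. A call is refused whole if a number of a shift passes 0.0417 or a number of a turn 7.16, either way. A call with a gripper value outside its range is refused whole. The fingers move at their own pace and stop on an object; FORCE is the grip in N (left out, the last holds). Time passes only in rows, so rows that do not move let the fingers close. It gives the time, the measured TCP pose, the force, the opening and the grip force at its end, in the units of the state.
- env.get_state(): the state, without advancing time (a new reading comes with each control period).
- env.read_camera(name): name is "side" or "top"; returns a dict with "img" (384x512x3 uint8, red, green, blue), "fov_y" (degrees; the focal length in pixels is half the picture's height over the tangent of half this angle, whatever the lens; pixels are square), "cx", "cy" (the principal point, pixels), "T" (4x4, takes a point from camera to world coordinates). Camera axes: x right, y up, looking along -z (the intrinsics and any distortion apply to the point x, -y, -z); pixel columns grow to the right and rows downward; lengths in m; the calibration is good to about 2 mm. A picture is of the moment at which its call begins. There is no depth.
- env.hand_in(): hands the job in; it is judged then, once.
The state is a dict: "clock": time; "joint_pos": joint angles; "qvel": joint speeds; "tau": joint torques, N m; "tcp_pos": TCP position; "orientation": TCP orientation; "wrist_force": force on the tool from outside, world axes, zero at the start; "ft_torque": the same for the moment, N m; "finger_gap": finger opening in m; "grip_force": force on a finger pad.
Only numpy, scipy, OpenCV 4.12 (cv2) and the standard library are available. Lean on these libraries where they do the work, as an engineer would, in place of code of your own. Each camera call takes 0.05 s, during which the arm holds its last target. There are 200 camera calls.

## Task

Get the round bar ready for its hardness test: with the fingertips only, push it by its side so that it rolls along the desk, up the ramp and drops into the V of the dark V-block, then push its end so that it slides along the V until it touches the red stop. Do not lift or carry the bar or stand it on end, and leave the other things on the desk where they are.

Things in the scene. Friction and masses are not known exactly. Their poses are not given: they have to be found in the camera images.
- bar: bright smooth steel round bar (friction about 0.3 on desk and V-block, more on fingertips) with two blue rings, 30 mm in diameter, 130 mm long, 0.4 to 0.8 kg, lying before the ramp, up to 0.25 rad out of square with the V. Origin at its centre; its y axis is its length (it turns about y). It rolls freely on the desk and rolls back if left on the ramp
- vblock: dark steel V-block with a plain ramp before it, fixed to the desk, y from -60 to 60 mm. Origin on the desk (z = 0) under the bottom of the V; x points level, square to the V, the way the bar must roll; y runs along the V to the stop. The 90 degree V is lowest (4 mm above the desk) at x = 0 and rises at 45 degrees to a shoulder 36 mm high at x 32 to 48 mm; its -y end is open
- lip (a point): middle of the lip between ramp and V, on the V-block at x = -15 mm, y = 0, z = 18 mm; axes as those of the V-block. The ramp rises straight from the desk at x = -85 mm to this lip, which is level from x = -16 to -14 mm; the bar rolls over it and drops into the V
- stop (a point): point on the inner face of the red stop, on the V-block at x = 0, y = 60 mm, z = 25.2 mm; axes as those of the V-block. The stop is a fixed red plate 12 mm thick, 50 mm high, x -20 to 48 mm, across the +y end of the V
- seat (a point): point fixed to the V-block where the bar's centre lies when the bar is fully home, resting in the V against the stop: on the V-block at x = 0, y = -5 mm, z = 25.2 mm; axes as those of the V-block. The bar then sticks out 10 mm past the V's open end at y = -60 mm
- ref_disc: bystander: flat steel reference disc, 60 mm in diameter, 12 mm high, left of the ramp; origin under its centre
- brass_stub: bystander: brass cylinder standing upright, 25 mm in diameter, 50 mm high, beyond the stop; origin under its centre
- jar: bystander: white jar, 56 mm in diameter, 60 mm high; origin under its centre
- cleaner: bystander: amber bottle, 52 mm in diameter, 130 mm high; origin under its centre
- mug: bystander: blue mug, 80 mm in diameter, 90 mm high, handle at its +y; origin under its centre
- tray: bystander: grey tray with four round samples, 150 x 110 x 30 mm; origin under its centre
- driver: bystander: screwdriver, 180 mm long, lying along its x axis on the desk
There are look-alikes about, which are no part of the job. Of the things that look like the bar, the middle-sized one is meant. Of the things that look like the vblock, take the one that is nearest to the robot's base at the start.

How it is judged:
On the way, in this order (a step that is already met when the one before it is completed fails the run):
1. the bar rolls along the desk towards the ramp (x of bar in the frame of vblock below -0.08 m and distance of bar from where it was at the start of the episode above 0.01 m and angular speed of bar above 0.4 rad/s), for 0.05 s.
2. then the bar is on the ramp, lying on it (x of bar in the frame of vblock between -0.07 and -0.022 m and height (world z) of bar below 0.038 m and contact force between bar and vblock above 0.5 N), for 0.1 s.
At the end, for the whole second after the job is handed in: The bar rests still in the V: its centre within 3 mm of the seat across the V and in height, its axis within 0.04 rad of the V, and its end within 4 mm of the stop (x of bar in the frame of seat between -0.003 and 0.003 m and z of bar in the frame of seat between -0.003 and 0.003 m and y of bar in the frame of seat between -0.004 and 0.003 m and angle between the y axis of bar and the y axis of vblock, either way round below 0.04 rad and linear speed of bar below 0.01 m/s); the robot touches nothing.
It fails at once if the bar is lifted or carried: its centre rises over 48 mm, or over 25 mm before the ramp (height (world z) of bar above 0.048 m or (x of bar in the frame of vblock below -0.1 m and height (world z) of bar above 0.025 m)).
It fails at once if the bar is tipped on end (angle between bar's own y axis and vertical below 0.9 rad).
It fails at once if a bystander is moved more than 15 mm (distance of any of ref_disc, brass_stub, jar, cleaner, mug, tray, driver from where it was at the start of the episode above 0.015 m).
It also fails if it takes over 51 s, if anything falls off the work surface, if the arm or the gripper's body presses on something with over 40 N, if the wrist force passes 120 N, or if a joint passes its speed limit or range.

## Working session

There is one attempt and no reset: what is moved stays moved. The work goes in short steps, Python scripts to look and compute and a shell command to move; the robot and the scene stay as the last step left them, time stands still between calls to the robot, and variables do not carry over. Pictures are saved under pics/ and viewed, at most 10 in all, crops included, and the job is handed in when it is done.

```bash
mkdir -p pics; python3 - <<'E'
from workcell import env
import cv2
for n in("top","side"):
    d=env.read_camera(n); cv2.imwrite(f"pics/{n}0.png",d["img"][:,:,::-1])
    print(n,{k:(v.tolist() if hasattr(v,'tolist') else v) for k,v in d.items() if k!="img"})
s=env.get_state();print(s)
E
ls
```

```text
top {'fov_y': 48.14193152191052, 'cx': 258.72720663764414, 'cy': 188.90864303521514, 'T': [[-0.029038637984801365, 0.9947091145484829, -0.09854204654948669, 0.3896052618959184], [-0.9995042800903821, -0.027695413321037796, 0.01497191243576769, 0.0772286512259292], [0.012163535053390908, 0.09892796124024002, 0.9950202545173917, 1.437556451040579], [0.0, 0.0, 0.0, 1.0]]}
side {'fov_y': 49.83872854849534, 'cx': 259.2382178702169, 'cy': 191.95945944899066, 'T': [[-0.7828462767147337, 0.35745346680787654, -0.5092923778154438, -0.1975450565928731], [-0.6219996018132827, -0.428034324823861, 0.6556699719498363, 0.9766239287451738], [0.016376885479120088, 0.8300684525023293, 0.5574209915157412, 0.8289350597685231], [0.0, 0.0, 0.0, 1.0]]}
{'clock': 0.1, 'joint_pos': array([-1.28960925e+00,  3.13913779e-01,  4.50620878e-02,  1.30361856e+00,
        2.80380845e-05,  1.43121768e+00]), 'qvel': array([-0.0003272 , -0.00228998,  0.00496386, -0.00062893,  0.00013351,
       -0.00101232]), 'tau': array([ 3.30926072e-03, -4.81728423e+01,  2.99242866e+01,  1.28459092e-02,
       -6.31689431e-05, -1.13777139e-05]), 'tcp_pos': array([ 0.23474556, -0.52439698,  0.24149212]), 'orientation': array([-8.35854864e-04,  9.77950691e-01,  2.08834251e-01, -4.52268968e-05]), 'wrist_force': array([ 0.22045606,  0.3143593 , -0.28664096]), 'ft_torque': array([ 0.01433424,  0.03465369, -0.00590944]), 'grip_force': 0.0, 'finger_gap': 0.08514355427420989}
pics
```

View pics/top0.png

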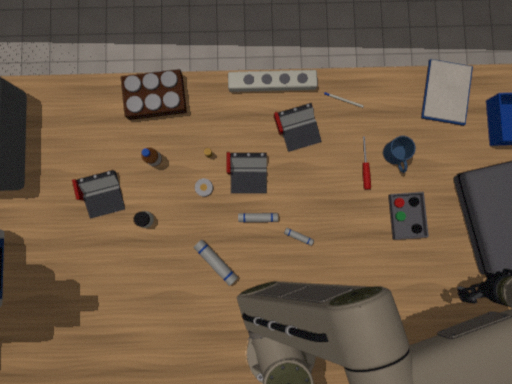

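View pics/side0.png

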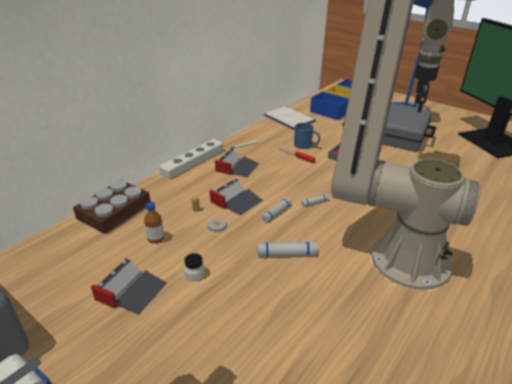

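The look-alikes in the top view:
- Bars: (216,263) is large, (258,217) middle and (299,237) small. The middle one at (258,217) is meant.
- V-blocks: (100,195), (248,172) and (298,127). The base projects to about (275,348), so (248,172) is nearest.

I'll confirm both in one enlarged crop.

```bash
python3 - <<'E'
import cv2
i=cv2.imread("pics/top0.png")[145:245,195:325]
cv2.imwrite("pics/crop0.png",cv2.resize(i,None,fx=6,fy=6,interpolation=cv2.INTER_CUBIC))
i=cv2.imread("pics/side0.png")[170:270,195:325]
cv2.imwrite("pics/crop1.png",cv2.resize(i,None,fx=6,fy=6,interpolation=cv2.INTER_CUBIC))
E
```

```text
(no output)
```

View pics/crop0.png

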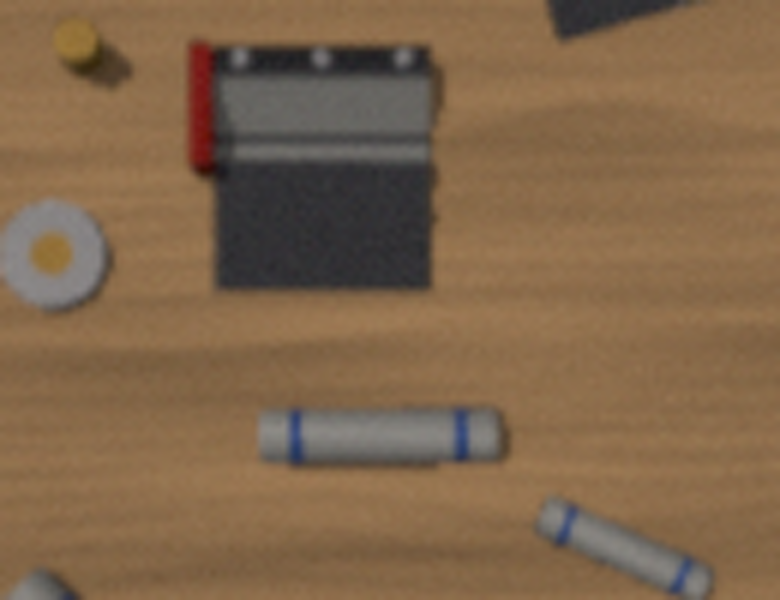

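View pics/crop1.png

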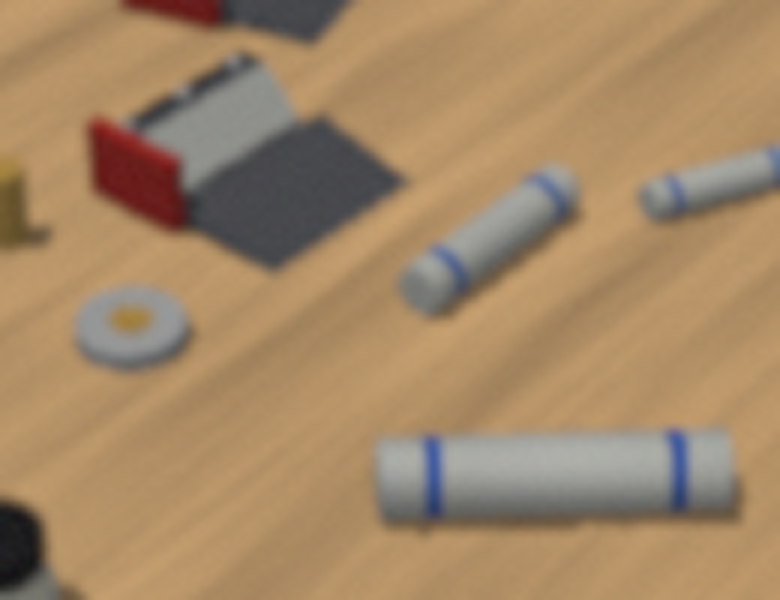

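The crop confirms both: the middle-sized bar has its ends at crop (260,436) and (502,436), and the V-block has its red stop at left, ramp foot at v≈288 and lip at v≈160. Next I'll fit the poses using both views.

```bash
cat > h.py <<'E'
import numpy as np
from workcell import env
from scipy.optimize import least_squares
def proj(d,P):
    T=d["T"];p=(np.atleast_2d(P)-T[:3,3])@T[:3,:3]
    f=192/np.tan(np.radians(d["fov_y"]/2))
    return np.c_[d["cx"]+f*p[:,0]/-p[:,2], d["cy"]-f*p[:,1]/-p[:,2]]
def ray(d,uv,z):
    f=192/np.tan(np.radians(d["fov_y"]/2)); uv=np.atleast_2d(uv).astype(float)
    r=np.c_[(uv[:,0]-d["cx"])/f,-(uv[:,1]-d["cy"])/f,-np.ones(len(uv))]@d["T"][:3,:3].T
    o=d["T"][:3,3]; return o+r*((z-o[2])/r[:,2])[:,None]
def pose(q,P):
    c,s=np.cos(q[2]),np.sin(q[2]);P=np.asarray(P,float)
    return np.c_[q[0]+c*P[:,0]-s*P[:,1],q[1]+s*P[:,0]+c*P[:,1],P[:,2]]
def tov(q,P):
    c,s=np.cos(q[2]),np.sin(q[2]);d=np.asarray(P)[...,:2]-q[:2]
    return np.stack([c*d[...,0]+s*d[...,1],-s*d[...,0]+c*d[...,1]],-1)
crop=lambda uv,o:np.array(o)+(np.array(uv)+.5)/6-.5
E
python3 - <<'E'
from h import *
t=env.read_camera("top");s=env.read_camera("side")
V=[[-85,60,0],[-85,-60,0],[-15,60,18],[-15,-60,18],[0,-60,4],[32,-60,36],[48,-60,36],[48,60,36]]
vt=crop([[216,288],[430,288],[216,160],[430,160],[431,137],[431,75],[430,47],[214,47]],[195,145])
S=[[-85,60,0],[-85,-60,0],[-15,-60,18]];vs=crop([[275,270],[405,182],[322,117]],[195,170])
V=np.array(V)/1e3;S=np.array(S)/1e3
for ws in(0,1):
    r=least_squares(lambda q:np.r_[(proj(t,pose(q,V))-vt).ravel(),ws*(proj(s,pose(q,S))-vs).ravel()],[.6,.1,0])
    print(ws,r.x,r.fun.round(1))
q=r.x
bt=crop([[260,436],[502,436]],[195,145]);bs=crop([[430,285],[558,190]],[195,170])
for n,c,b in(("t",t,bt),("s",s,bs)):
    p=ray(c,b,.015);print(n,p,tov(q,p),np.linalg.norm(p[0]-p[1]))
print(env.get_state()["clock"])
E
```

```text
0 [ 0.60432726  0.08821638 -0.0273046 ] [-0.   0.4  0.1  0.3 -0.2  0.3  0.1  0.3 -0.2  0.3  0.1 -0.4  0.2 -0.5
 -0.1 -0.6  0.   0.   0.  -0.   0.  -0. ]
1 [ 0.6047305   0.08850734 -0.02842944] [-0.2  0.2 -0.1  0.2 -0.3  0.1  0.   0.2 -0.3  0.2  0.  -0.5  0.2 -0.6
 -0.2 -0.7 -0.1  0.8  1.3 -0.1  0.1 -0.9]
t [[ 0.43837601  0.12726538  0.015     ]
 [ 0.43455898 -0.00597323  0.015     ]] [[-0.16738899  0.03401365]
 [-0.16741709 -0.09927962]] 0.13329327727198695
s [[0.43778782 0.11902508 0.015     ]
 [0.43604252 0.00165826 0.015     ]] [[-0.1677427   0.02575997]
 [-0.16615108 -0.09160905]] 0.11737980253808145
0.2
```

```bash
python3 -m jog '[[0,0.03,-0.01,0,6.43],[0,0.03,-0.01,0,6.43],[0,0.03,-0.01,0,6.43],[0,0.03,-0.01,0,6.43],[0,0.03,-0.03,0,0]]'
python3 -m jog '[[0,0,-0.04,0,0],[0,0,-0.04,0,0],[0,0,-0.04,0,0],[0,0,-0.04,0,0],[0,0,-0.04,0,0]]'
python3 -m jog '[[0,0,-0.04,0,0],[0,0,-0.04,0,0],[0,0,-0.04,0,0],[0,0,-0.04,0,0],[0,0,-0.04,0,0]]'
cat >> h.py <<'E'
Q=np.array([.6045,.0884,-.028])
def where():
    from scipy.spatial.transform import Rotation as R
    s=env.get_state();o=s["orientation"];M=R.from_quat([*o[1:],o[0]]).as_matrix()
    print("t%.2f"%s["clock"],"V",tov(Q,s["tcp_pos"]).round(4),"z%.4f"%s["tcp_pos"][2],"xhead-V deg %.2f"%np.degrees(np.arctan2(M[1,0],M[0,0])-Q[2]),"tool z",M[:,2].round(3),"gap%.3f"%s["finger_gap"],"tip",env.tip_extent,"F",s["wrist_force"].round(1))
E
python3 -c "from h import *;where()"
```

```text
clock: 0.62
tcp_pos: [0.3715, -0.4292, 0.2419]
orientation: [0.001, 1.0, -0.018, 0.0]
wrist_force: [0.1, -0.7, 0.2]
finger_gap: 0.043
grip_force: 0.0
clock: 1.03
tcp_pos: [0.3758, -0.2263, 0.242]
orientation: [-0.0, 1.0, -0.014, -0.0]
wrist_force: [0.1, 0.2, -0.3]
finger_gap: 0.0428
grip_force: 0.0
clock: 1.45
tcp_pos: [0.3812, -0.0265, 0.2424]
orientation: [0.0, 1.0, -0.014, 0.0]
wrist_force: [0.6, 0.1, -0.3]
finger_gap: 0.0428
grip_force: 0.0
t1.45 V [-0.22   -0.1211] z0.2424 xhead-V deg -0.04 tool z [ 0.001 -0.    -1.   ] gap0.043 tip 0.011 F [ 0.6  0.1 -0.3]
```

```bash
python3 -m jog '[[0,0.003,-0.03,0,0],[0,0.003,-0.03,0,0],[0,0.003,-0.028,0,0],[0,0,0,0.04,0],[0,0,0,0.04,0]]'
python3 -m jog '[[0,0,0,0.04,0],[0,0,0,0.04,0],[0,0,0,0.04,0],[0,0,0,0.016,0],[0,0,0,0.008,0]]'
python3 - <<'E'
from h import *;import cv2
where()
for n,a,b,x,y in(("top",145,245,195,325),("side",170,270,210,340)):
    cv2.imwrite(f"pics/{n}1.png",cv2.resize(env.read_camera(n)["img"][a:b,x if n=="top" else x:b and y,::-1],None,fx=6,fy=6,interpolation=cv2.INTER_CUBIC))
E
```

```text
clock: 1.87
tcp_pos: [0.3957, 0.0611, 0.1634]
orientation: [0.0, 1.0, -0.012, 0.004]
wrist_force: [-0.1, -0.4, -0.5]
finger_gap: 0.0428
grip_force: 0.0
clock: 2.28
tcp_pos: [0.3903, 0.0596, 0.0155]
orientation: [-0.0, 1.0, -0.014, -0.003]
wrist_force: [-1.5, 0.3, 0.6]
finger_gap: 0.0427
grip_force: 0.0
t2.28 V [-0.2133 -0.0348] z0.0155 xhead-V deg -0.00 tool z [-0.006  0.    -1.   ] gap0.043 tip 0.011 F [-1.5  0.3  0.6]
```

View pics/side1.png

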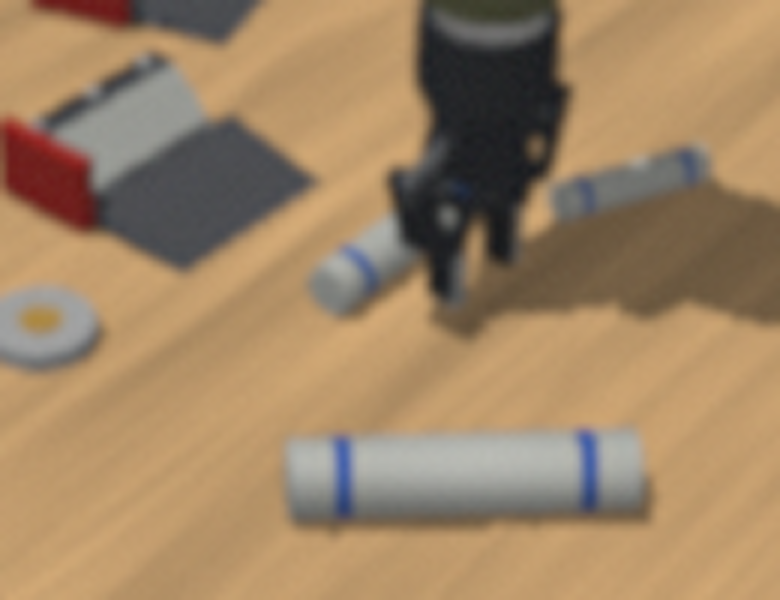

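The side view shows both fingertips just behind the bar, at about (450,300) and (505,260), close to the desk. Now the slow push.

```bash
python3 -m jog '[[0,0.006,0,0,0],[0,0.006,0,0,0],[0,0.004,0,0,0],[0,0.004,0,0,0],[0,0.004,0,0,0]]' 
python3 -m jog '[[0,0.004,0,0,0],[0,0.004,0,0,0],[0,0.004,0,0,0],[0,0.004,0,0,0],[0,0.004,0,0,0]]' 
python3 -m jog '[[0,0.004,0,0,0],[0,0.004,0,0,0],[0,0.004,0,0,0],[0,0.004,0,0,0],[0,0.004,0,0,0]]' 
python3 - <<'E'
from h import *;import cv2
where()
a=cv2.resize(env.read_camera("top")["img"][145:245,195:325,::-1],None,fx=3,fy=3,interpolation=cv2.INTER_CUBIC)
b=cv2.resize(env.read_camera("side")["img"][170:270,200:330,::-1],None,fx=3,fy=3,interpolation=cv2.INTER_CUBIC)
cv2.imwrite("pics/m2.png",cv2.hconcat([a,b]))
E
```

```text
clock: 2.8
tcp_pos: [0.4185, 0.0587, 0.0191]
orientation: [0.0, 1.0, -0.014, 0.001]
wrist_force: [-1.2, -0.2, -0.1]
finger_gap: 0.0427
grip_force: 0.3
clock: 3.22
tcp_pos: [0.4376, 0.0582, 0.0182]
orientation: [0.0, 1.0, -0.014, -0.0]
wrist_force: [-0.5, 0.6, -0.1]
finger_gap: 0.0426
grip_force: 0.3
clock: 3.63
tcp_pos: [0.4576, 0.0576, 0.0183]
orientation: [0.0, 1.0, -0.014, -0.0]
wrist_force: [-0.8, -0.3, 0.1]
finger_gap: 0.0424
grip_force: 0.2
t3.63 V [-0.146  -0.0349] z0.0183 xhead-V deg -0.01 tool z [-0. -0. -1.] gap0.042 tip 0.011 F [-0.8 -0.3  0.1]
```

View pics/m2.png

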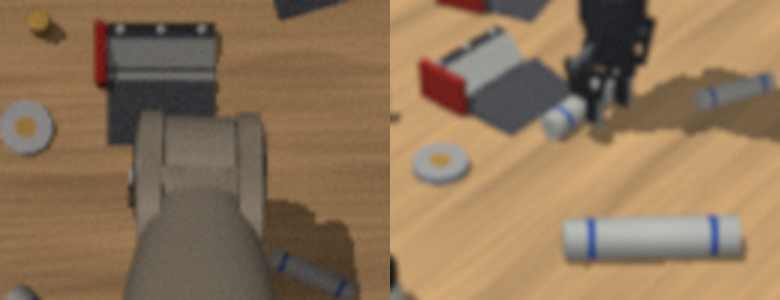

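```bash
python3 -m jog '[[0,0.004,0,0,0],[0,0.004,0,0,0],[0,0.004,0,0,0],[0,0.004,0,0,0],[0,0.004,0,0,0]]' |grep -E "tcp|wrist"
python3 -m jog '[[0,0.004,0,0,0],[0,0.004,0,0,0],[0,0.004,0,0,0],[0,0.004,0,-0.001,0],[0,0.004,0,-0.001,0]]'  |grep -E "tcp|wrist"
python3 -m jog '[[0,0.004,0,-0.001,0],[0,0.004,0,-0.001,0],[0,0.004,0,-0.001,0],[0,0.004,0,-0.001,0],[0,0.004,0,-0.001,0]]' |grep -E "tcp|wrist"
python3 -m jog '[[0,0.003,0,-0.001,0],[0,0.003,0,-0.001,0],[0,0.003,0,-0.001,0],[0,0.003,0,-0.001,0],[0,0.003,0,-0.001,0]]' |grep -E "tcp|wrist"
python3 - <<'E'
from h import *;import cv2
where()
a=cv2.resize(env.read_camera("top")["img"][145:245,195:325,::-1],None,fx=3,fy=3,interpolation=cv2.INTER_CUBIC)
b=cv2.resize(env.read_camera("side")["img"][160:260,200:330,::-1],None,fx=5,fy=5,interpolation=cv2.INTER_CUBIC)
cv2.imwrite("pics/m3.png",b)
E
```

```text
tcp_pos: [0.4777, 0.0571, 0.0183]
wrist_force: [0.3, 0.6, -0.1]
tcp_pos: [0.4935, 0.0569, 0.0194]
wrist_force: [-9.3, 0.6, 4.9]
tcp_pos: [0.5136, 0.0563, 0.0244]
wrist_force: [-8.2, -0.5, 4.6]
tcp_pos: [0.5286, 0.0558, 0.0294]
wrist_force: [-7.8, 0.3, 4.4]
t5.40 V [-0.075  -0.0347] z0.0294 xhead-V deg 0.01 tool z [-0.007  0.    -1.   ] gap0.043 tip 0.011 F [-7.8  0.3  4.4]
```

View pics/m3.png

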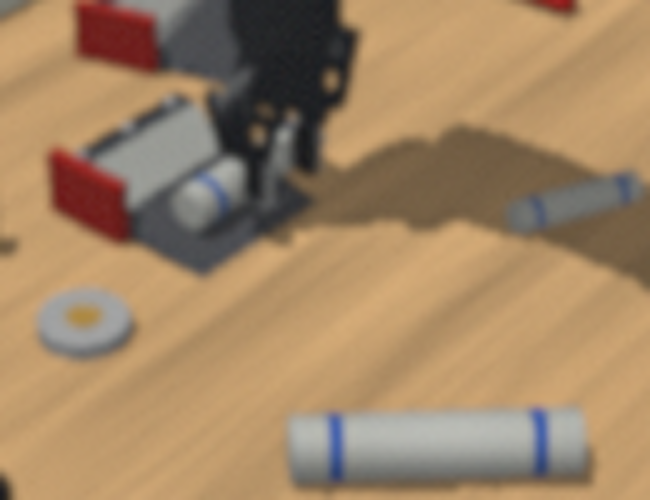

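The bar lies square on the ramp, with its end at about (190,210). Continuing up to the lip.

```bash
python3 -m jog '[[0,0.003,0,-0.0007,0],[0,0.003,0,-0.0007,0],[0,0.003,0,-0.0007,0],[0,0.003,0,-0.0007,0],[0,0.003,0,-0.0007,0]]' |grep -E "tcp|wrist"
python3 -m jog '[[0,0.003,0,-0.0007,0],[0,0.003,0,-0.0007,0],[0,0.003,0,-0.0007,0],[0,0.003,0,-0.0007,0],[0,0.002,0,-0.0007,0]]' |grep -E "tcp|wrist"
python3 -m jog '[[0,0.002,0,-0.0005,0],[0,0.002,0,-0.0005,0],[0,0.002,0,-0.0005,0],[0,0.001,0,0,0],[0,0.001,0,0,0]]' |grep -E "tcp|wrist"
python3 -c "from h import *;where()"
```

```text
tcp_pos: [0.5428, 0.0555, 0.0328]
wrist_force: [-9.5, 0.3, 6.0]
tcp_pos: [0.5574, 0.055, 0.0364]
wrist_force: [-9.9, 0.5, 5.5]
tcp_pos: [0.5701, 0.0544, 0.039]
wrist_force: [-0.4, 0.6, -0.5]
t6.75 V [-0.0335 -0.0349] z0.0390 xhead-V deg -0.01 tool z [ 0.001 -0.    -1.   ] gap0.043 tip 0.011 F [-0.4  0.6 -0.5]
```

```bash
python3 -m jog '[[0,-0.01,0,-0.01,0],[0,-0.01,0,-0.02,0],[0,0,0,-0.03,0],[0,0,0,-0.03,0],[1,0.01,0.02,-0.01,0]]' |grep -E "tcp|wrist"
python3 -m jog '[[1,0.01,0.04,0,0],[1,0.0125,0.04,0,0],[1,0.011,0.01,0,0],[1,0.01,0,0,0],[1,0,0,0,0]]' |grep -E "tcp|wrist"
python3 - <<'E'
from h import *;import cv2
where()
b=cv2.resize(env.read_camera("side")["img"][150:250,200:330,::-1],None,fx=6,fy=6,interpolation=cv2.INTER_CUBIC)
cv2.imwrite("pics/m4.png",b)
E
```

```text
tcp_pos: [0.5593, 0.037, 0.1432]
wrist_force: [1.1, -0.6, -0.6]
tcp_pos: [0.6015, -0.0579, 0.1388]
wrist_force: [-0.2, -0.0, 0.1]
t7.58 V [ 0.0011 -0.1464] z0.1388 xhead-V deg -0.14 tool z [ 0.002 -0.    -1.   ] gap-0.000 tip 0.011 F [-0.2 -0.   0.1]
```

View pics/m4.png

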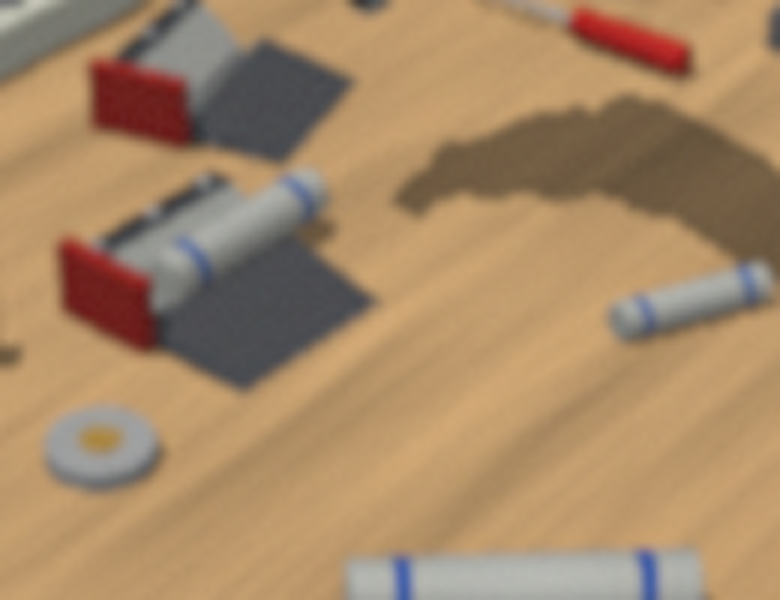

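The bar is seated in the V, with its near end about 28 mm short of the stop, which is the red plate around (110,290). Next I'll lower the closed fingers at the open end and push.

```bash
python3 -m jog '[[1,0,0,0.04,0],[1,0,0,0.04,0],[1,0,0,0.03,0],[1,0,0,0.006,0],[1,0,0,0,0]]' |grep -E "tcp|wrist"
python3 -m jog '[[1,0,-0.006,0,0],[1,0,-0.006,0,0],[1,0,-0.005,0,0],[1,0,-0.004,0,0],[1,0,-0.003,0,0]]' |grep -E "tcp|wrist"
python3 -m jog '[[1,0,-0.003,0,0],[1,0,-0.003,0,0],[1,0,-0.003,0,0],[1,0,-0.003,0,0],[1,0,-0.003,0,0]]' |grep -E "tcp|wrist"
python3 -c "from h import *;where()"
```

```text
tcp_pos: [0.5966, -0.0549, 0.0205]
wrist_force: [-0.3, -0.4, -0.3]
tcp_pos: [0.6011, -0.0314, 0.0243]
wrist_force: [0.0, -0.3, -0.1]
tcp_pos: [0.6007, -0.0183, 0.0229]
wrist_force: [-0.5, -5.9, 0.9]
t8.88 V [-0.0009 -0.1068] z0.0229 xhead-V deg -0.06 tool z [-0.    -0.003 -1.   ] gap0.000 tip 0.011 F [-0.5 -5.9  0.9]
```

```bash
python3 -m jog '[[1,0,-0.003,0,0],[1,0,-0.003,0,0],[1,0,-0.003,0,0],[1,0,-0.002,0,0],[1,0,-0.002,0,0]]' |grep -E "tcp|wrist"
python3 -m jog '[[1,0,-0.002,0,0],[1,0,-0.001,0,0],[1,0,-0.001,0,0]]' |grep -E "tcp|wrist"
python3 -c "from h import *;where()"
```

```text
tcp_pos: [0.601, -0.0056, 0.0229]
wrist_force: [0.2, -6.0, 0.9]
tcp_pos: [0.6011, -0.0017, 0.0229]
wrist_force: [-0.6, -5.2, 2.1]
t9.55 V [-0.0009 -0.0902] z0.0229 xhead-V deg -0.08 tool z [-0.    -0.003 -1.   ] gap0.000 tip 0.011 F [-0.6 -5.2  2.1]
```

```bash
for k in 1; do python3 -m jog '[[1,0,-0.001,0,0],[1,0,-0.001,0,0]]' |grep -E "tcp|wrist"
python3 -m jog '[[1,0,-0.001,0,0],[1,0,-0.001,0,0]]' |grep -E "tcp|wrist"
python3 -m jog '[[1,0,-0.001,0,0]]' |grep -E "tcp|wrist"
done
python3 -c "from h import *;where()"
```

```text
tcp_pos: [0.6011, 0.0002, 0.0229]
wrist_force: [-0.5, -5.2, 1.9]
tcp_pos: [0.6012, 0.0022, 0.0229]
wrist_force: [-1.0, -5.9, 1.9]
tcp_pos: [0.6012, 0.0032, 0.0229]
wrist_force: [-1.7, -5.9, 2.1]
t9.97 V [-0.0009 -0.0853] z0.0229 xhead-V deg -0.09 tool z [-0.    -0.003 -1.   ] gap-0.000 tip 0.011 F [-1.7 -5.9  2.1]
```

```bash
python3 -m jog '[[1,0,-0.001,0,0]]' |grep -E "tcp|wrist"
python3 -m jog '[[1,0,-0.001,0,0]]' |grep -E "tcp|wrist"
python3 -m jog '[[1,0,-0.001,0,0]]' |grep -E "tcp|wrist"
python3 -m jog '[[1,0,0,0,0]]' |grep -E "tcp|wrist"
```

```text
tcp_pos: [0.6013, 0.0042, 0.0229]
wrist_force: [-1.0, -5.9, 2.1]
tcp_pos: [0.6013, 0.0052, 0.0229]
wrist_force: [-0.4, -5.8, 1.4]
tcp_pos: [0.6013, 0.0055, 0.0229]
wrist_force: [-2.7, -10.6, 2.1]
tcp_pos: [0.6013, 0.0054, 0.023]
wrist_force: [-2.4, -8.8, 2.6]
```

```bash
python3 -m jog '[[1,0,-0.001,0,0],[1,0,0,0,0]]' |grep -E "tcp|wrist"
python3 -m jog '[[1,0,-0.001,0,0],[1,0,0,0,0]]' |grep -E "tcp|wrist"
```

```text
tcp_pos: [0.6012, 0.0054, 0.023]
wrist_force: [-0.4, -11.2, 1.8]
tcp_pos: [0.6012, 0.0054, 0.023]
wrist_force: [-2.0, -13.4, 2.1]
```

The force rises with no further motion, so the bar is against the stop. Backing off and checking.

```bash
python3 -m jog '[[1,0,0.004,0,0],[1,0,0.01,0,0],[1,0,0.02,0,0],[1,0,0.01,-0.03,0],[1,0,0,-0.04,0]]' |grep -E "tcp|wrist"
python3 -m jog '[[1,0,0.03,-0.04,0],[1,0,0.04,-0.02,0],[1,0,0.04,0,0],[1,0,0.03,0,0],[1,0,0,0,0]]' |grep -E "tcp|wrist"
python3 - <<'E'
from h import *;import cv2
a=cv2.resize(env.read_camera("top")["img"][145:245,200:300,::-1],None,fx=4,fy=4,interpolation=cv2.INTER_CUBIC)
b=cv2.resize(env.read_camera("side")["img"][150:250,195:295,::-1],None,fx=4,fy=4,interpolation=cv2.INTER_CUBIC)
cv2.imwrite("pics/m5.png",cv2.hconcat([a,b]))
E
```

```text
tcp_pos: [0.5968, -0.0356, 0.0894]
wrist_force: [0.5, 0.1, 0.4]
tcp_pos: [0.5968, -0.1723, 0.1454]
wrist_force: [-0.6, 1.1, 0.1]
```

View pics/m5.png

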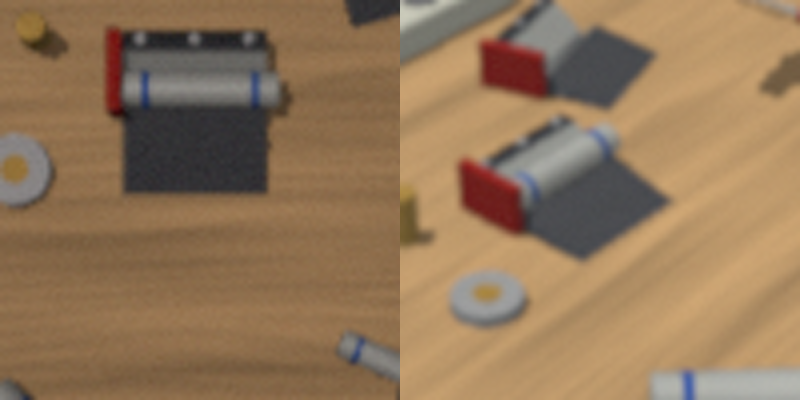

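The bar lies in the V with its end against the red stop at about (122,90), and it sticks out about 10 mm past the V's open end at (281,90). The disc and the stub have not moved.

```bash
python3 -c "from workcell import env;print(env.hand_in())"
```

```text
the job is handed in; nothing more can be done
None
```

The bar was rolled up the ramp into the V and pushed along it until it touched the red stop; the last pictures showed it seated there, and the job is handed in, though the hand-in gave no verdict back.

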